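# Free the stuck vial carriage and dock it

### The arm

A 6-joint arm with a two-finger parallel gripper is mounted at the origin on the work surface. World frame = base frame: x ahead of the robot, y to its left, z up, the work surface at z = 0. Lengths are in m, angles in rad, forces in N, time in s.
With the tool pointing down it reaches from about 0.225 to 0.875 m from the base axis. Payload 3.4 kg.
Tool frame: the origin (TCP) lies at the very end of the fingers, on their centre line; the grasp point (between the pads) lies r.pinch_z behind it (r.pinch_z is the distance from the TCP to the grasp point, in m); z points along the fingers, y is the line along which they close (so a half turn about z gives the same grasp; the last joint's range is limited). The gripper opens to 85 mm and grips with 20 to 120 N. Pads are 22 mm wide; open, the fingers measure 114 mm over their backs; the gripper's body (76 mm by 85 mm) begins 54 mm behind the grasp point. The pads swing forward as they close: fully open they stand 13 mm farther back than shut.
Start: joints at [1.066, 0.276, 1.505, -0, 1.361, -0.121], TCP at [0.215, 0.533, 0.231] pointing down, gripper open.
Joint ranges: [-2.89, 2.89], [-0.75, 2.08], [0.22, 2.7], [-1.18, 4.32], [0.11, 2.71], [-2.7, 2.7]. Speed limits (rad/s): [2.57, 2.57, 3.14, 3.14, 3.14, 3.14].

### API

Orientations are given as a unit quaternion [w, x, y, z].
In Python, from rig import r, eyes gives the robot as it stands.
- The arm moves only by the tool play_rows, never from a script. Its argument "increments" is a list of rows, each an object of numbers: "wx", "wy", "wz": the turn, a rotation vector about the world's x, y, z in rad; "dx", "dy", "dz": the shift along the world's x, y, z in m; "jaw": the closure, from 0 (fully open) to 1 (shut). A call has 1 to 12 rows; each row shifts and turns the commanded pose from where the row before left it; what a row does not reach is not made up. A row lasts 1/12 s, in which the tool goes at most 41.7 mm and 7.16 degrees, less where a joint would pass 70% of its speed; a pose out of reach is approached as far as the arm can. A call is refused whole if a number of a shift passes 0.0417 or a number of a turn 0.125, either way. A call with a gripper value outside its range is refused whole. The fingers move at their own pace and stop on an object; the grip force is fixed at half the most. Time passes only in rows, so rows that do not move let the fingers close. It gives the time, the measured TCP pose, the force, the opening and the grip force at its end, in the units of the state.
- r.read_state(): the state, without advancing time (a new reading comes with each control period).
- eyes.snapshot(name): name is "scene" or "top" or "wrist"; returns the picture (480x640x3 uint8, red, green, blue); there is no depth.
- eyes.camera_params(name): a dict with "intrinsics" (3x3 intrinsics, pixels), "extrinsics" (4x4, takes a point from world to camera coordinates). Camera axes: x right, y up, looking along -z (the intrinsics and any distortion apply to the point x, -y, -z); pixel columns grow to the right and rows downward; lengths in m; the calibration is good to about 2 mm. A picture is of the moment at which its call begins: read the wrist's pose just before it. camera_params takes no time and is no camera call; for the wrist camera it gives the pose at the moment of the call.
- r.hand_in(): hands the job in; it is judged then, once.
Trained networks look in the newest picture that a camera, given by its name, has taken for a name from the list of things; names that differ only in an ending like _2 or _b are one class to them, and where a whole thing is asked for, a point or a joint stands for the part that bears it (a point fixed in the world has none). Each returns a list of dicts, best first, with "p" (0 to 1); they miss things now and then, are a little off and sometimes report something else, mostly with a low value. They report only what shows in the picture. A call takes as long as a camera call.
- eyes.boxes_of(name, camera): "box" ([left, top, right, bottom] in pixels, round what is visible of it).
- eyes.landmark_of(name, camera): "pixel" ([row, column] in pixels: a listed point, or the origin of a listed thing).
The state is a dict: "time": time; "joints": joint angles; "qvel": joint speeds; "joint_efforts": joint torques, N m; "tcp_pos": TCP position; "tool_rot": TCP orientation; "wrist_force": force on the tool from outside, world axes, zero at the start; "moment": the same for the moment, N m; "width": opening from 0.0 (shut) to 1.0 (fully open); "grip_force": force on a finger pad.
Only numpy, scipy, OpenCV 4.12 (cv2) and the standard library are available. Lean on these libraries where they do the work, as an engineer would, in place of code of your own. Each camera call takes 0.05 s, during which the arm holds its last target. There are 200 camera calls.

### The job

The carriage loaded with blue-capped amber vials has stuck on its rails in front of its white dock. Push it by its orange plate until it breaks free and on into the dock, fully home against the stop hidden inside, then back away. Leave the empty carriage and the clear beaker where they are.

Things in the scene. Friction and masses are not known exactly. Their poses are not given: they have to be found in the camera images.
- loaded_plate (a point): Middle of the rear face of the orange push plate on the loaded carriage (silver, six blue-capped amber vials, tops 78 mm up). Point 74 mm above the bench; plate upright, 60 mm wide, 10 thick, from 24 to 92 mm up, at the carriage's end away from the dock. x: level, along the rail towards the dock, the push direction; y across; z up. Behind it 90 mm are free above 32 mm height.
- loaded_carriage (a joint): Travel of the loaded carriage towards the dock, m. Starts at 0 to 0.035; seized (8 to 16 N to push) up to about 0.05, then runs easily (2 N) and stays where left. 0.120 is home: the rigid stop inside the white hood, out of sight. There the plate, still outside, has its front face 5 mm short of the hood (120 mm long, 104 wide, top 102 mm up).
- empty_plate (a point): The same point on a second, identical shuttle beside the first (each: fixed grey base 360 x 100 mm, dock end away from the robot, turned up to 25 degrees, two low guide bars, hood at the end its x axis points to); its carriage also has an orange plate but is empty: grey rack, six dark holes, no vials. Either shuttle may be left or right. Not to be moved.
- beaker: Clear plastic beaker, 84 mm across, 110 mm high, standing loose to one side of the shuttles. Origin: centre of its underside, z up. Not to be moved.

How it is judged:
By the outcome, as a careful person would: the job done as asked, in the order asked, and still so for the second after the job is handed in, with the robot touching nothing.
It also fails if it takes over 29 s, if anything falls off the work surface, if the arm or the gripper's body presses on something with over 40 N, if the wrist force passes 120 N, or if a joint passes its speed limit or range.

## Working session

There is one attempt and no reset: what is moved stays moved. The work goes in short steps, Python scripts to look and compute and a tool call to move; the robot and the scene stay as the last step left them, time stands still between calls to the robot, and variables do not carry over. Pictures are saved under pics/ and viewed, at most 10 in all, crops included, and the job is handed in when it is done.

Besides the shell and the picture viewer there is one more tool, called after "Request:" as name(argument=value, ...), one argument or row to a line, values as JSON. play_rows: Moves the arm, as the interface text tells. Its arguments: {"type":"object","properties":{"increments":{"type":"array","items":{"type":"object","properties":{"wx":{"type":"number"},"wy":{"type":"number"},"wz":{"type":"number"},"dx":{"type":"number"},"dy":{"type":"number"},"dz":{"type":"number"},"jaw":{"type":"number"}}}}},"required":["increments"]}

```bash
mkdir -p pics
cat > h.py <<'E'
from rig import r, eyes
import numpy as np, cv2
def cam(n):
    p=eyes.camera_params(n); return np.array(p["intrinsics"]),np.array(p["extrinsics"]),p
def ray_z(n,row,col,z):
    K,E,_=cam(n); d=np.linalg.inv(K)@[col,row,1]; d=np.array([d[0],-d[1],-d[2]])
    R,t=E[:3,:3],E[:3,3]; o=-R.T@t; w=R.T@d; return o+w*(z-o[2])/w[2]
def proj(n,P):
    K,E,_=cam(n); c=E[:3,:3]@np.asarray(P)+E[:3,3]; u=K@[c[0],-c[1],-c[2]]; return u[:2]/u[2]
def save(n,f): im=eyes.snapshot(n); cv2.imwrite(f,im[:,:,::-1]); return im
E
python3 - <<'E'
from h import *
print(cam("top")[2]); print(r.read_state()["time"])
for n in("top","scene"):
    save(n,f"pics/{n}0.png")
    for t in("loaded_plate","empty_plate","beaker"):
        for d in eyes.landmark_of(t,n)[:2]:
            z=0 if t=="beaker" else .074
            print(n,t,round(d["p"],2),np.round(d["pixel"]),ray_z(n,*d["pixel"],z).round(3))
E
```

```text
{'intrinsics': array([[523.86406109,   0.        , 317.75352522],
       [  0.        , 523.86406109, 244.71639388],
       [  0.        ,   0.        ,   1.        ]]), 'extrinsics': array([[-4.59419012e-03, -9.99683764e-01,  2.47237941e-02,
        -1.84777816e-02],
       [ 9.86730853e-01, -5.19147973e-04,  1.62363645e-01,
        -4.96856945e-01],
       [-1.62299465e-01,  2.51416600e-02,  9.86421198e-01,
        -1.27512853e+00],
       [ 0.00000000e+00,  0.00000000e+00,  0.00000000e+00,
         1.00000000e+00]])}
0.0
top loaded_plate 0.92 [238. 229.] [0.508 0.198 0.074]
top empty_plate 0.95 [248. 395.] [ 0.482 -0.208  0.074]
top beaker 0.85 [247. 119.] [0.498 0.49  0.   ]
scene loaded_plate 0.89 [243. 402.] [0.509 0.192 0.074]
scene empty_plate 0.78 [246. 250.] [ 0.498 -0.207  0.074]
scene beaker 0.59 [251. 501.] [0.499 0.477 0.   ]
```

View pics/top0.png

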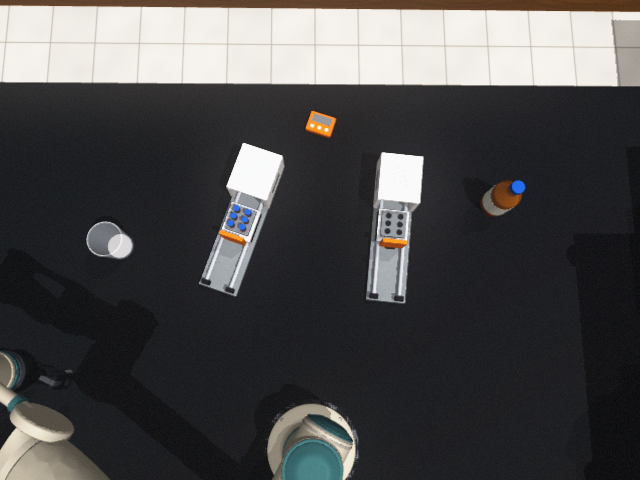

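View pics/scene0.png

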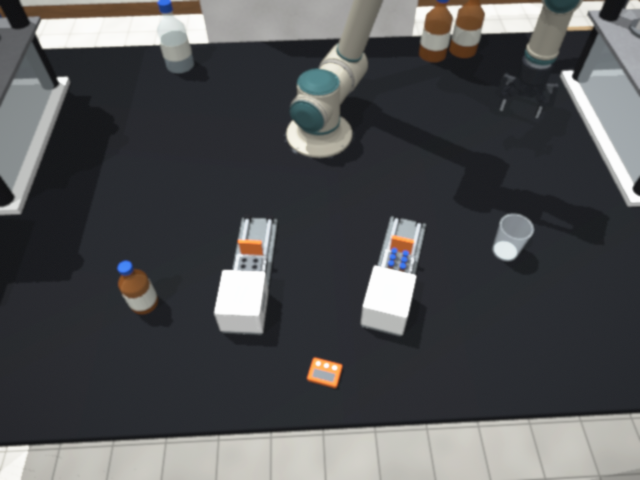

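The loaded shuttle is the left one in the top view, with its plate at about (row 238, col 229). The empty one is at about (248, 395), the beaker at about (240, 110). Next I'll measure the rail direction from the hood.

```bash
python3 - <<'E'
from h import *
im=cv2.imread("pics/top0.png"); roi=np.zeros(im.shape[:2],np.uint8); roi[135:215,215:300]=1
for th in(200,225,240):
    m=((im.min(2)>th)&(roi>0)).astype(np.uint8)
    m=cv2.morphologyEx(m,cv2.MORPH_OPEN,np.ones((9,9)))
    c=max(cv2.findContours(m,0,2)[0],key=cv2.contourArea)
    b=cv2.boxPoints(cv2.minAreaRect(c)); W=np.array([ray_z("top",p[1],p[0],.102)[:2] for p in b])
    e=np.diff(np.vstack([W,W[:1]]),axis=0)
    print(th,b.round(0).tolist(),W.round(3).tolist(),W.mean(0).round(4),np.linalg.norm(e,axis=1).round(3),np.degrees(np.arctan2(e[:,1],e[:,0])).round(1))
# orange plate
hsv=cv2.cvtColor(im,cv2.COLOR_BGR2HSV); m=cv2.inRange(hsv,(5,150,120),(20,255,255)); m[:,:210]=0; m[:,255:]=0; m[:220]=0;m[260:]=0
b=cv2.boxPoints(cv2.minAreaRect(cv2.findNonZero(m))); print([ray_z("top",p[1],p[0],.092)[:2].round(3).tolist() for p in b])
# bars: lines in rail area
g=im[:,:,1].copy(); L=cv2.createLineSegmentDetector().detect(g[210:300,190:275])[0][:,0]
for l in L:
    if np.hypot(l[2]-l[0],l[3]-l[1])>25:
        a,c=[ray_z("top",l[i+1]+210,l[i]+190,.02)[:2] for i in(0,2)]; print(a.round(3),c.round(3),np.degrees(np.arctan2(*(c-a)[::-1])).round(1))
s=r.read_state(); print(s["tcp_pos"],s["tool_rot"],r.pinch_z,s["time"])
E
python3 - <<'E'
import cv2
im=cv2.imread("pics/top0.png")[130:310,180:320]; cv2.imwrite("pics/c1.png",cv2.resize(im,None,fx=3.3,fy=3.3,interpolation=2))
E
```

```text
200 [[226.0, 186.0], [243.0, 141.0], [283.0, 156.0], [266.0, 201.0]] [[0.631, 0.204], [0.746, 0.166], [0.709, 0.067], [0.594, 0.107]] [0.6699 0.1358] [0.121 0.106 0.121 0.104] [ -18.3 -110.8  160.9   69.4]
225 [[226.0, 186.0], [241.0, 142.0], [282.0, 156.0], [267.0, 200.0]] [[0.63, 0.203], [0.743, 0.17], [0.709, 0.069], [0.597, 0.104]] [0.6698 0.1367] [0.118 0.106 0.118 0.105] [ -16.6 -108.9  162.7   71.2]
240 [[227.0, 186.0], [242.0, 142.0], [282.0, 156.0], [267.0, 200.0]] [[0.631, 0.202], [0.743, 0.168], [0.709, 0.07], [0.598, 0.105]] [0.67   0.1362] [0.117 0.104 0.117 0.102] [ -16.6 -108.9  162.7   71.2]
[[0.511, 0.223], [0.527, 0.218], [0.503, 0.153], [0.488, 0.158]]
[0.508 0.155] [0.589 0.127] -19.2
[0.589 0.213] [0.524 0.237] 159.7
[0.501 0.241] [0.429 0.267] 160.1
[0.505 0.164] [0.399 0.201] 160.9
[0.402 0.28 ] [0.37  0.188] -109.1
[0.372 0.185] [0.59 0.11] -19.2
[0.499 0.171] [0.523 0.232] 68.5
[0.576 0.124] [0.511 0.147] 160.7
[0.418 0.254] [0.513 0.221] -19.0
[0.397 0.194] [0.496 0.159] -19.2
[0.403 0.207] [0.479 0.18 ] -19.2
[0.21529089 0.53312793 0.23120633] [-3.42285304e-05  1.90745723e-01  9.81639477e-01 -7.45739944e-05] 0.0187 0.4
```

View pics/c1.png

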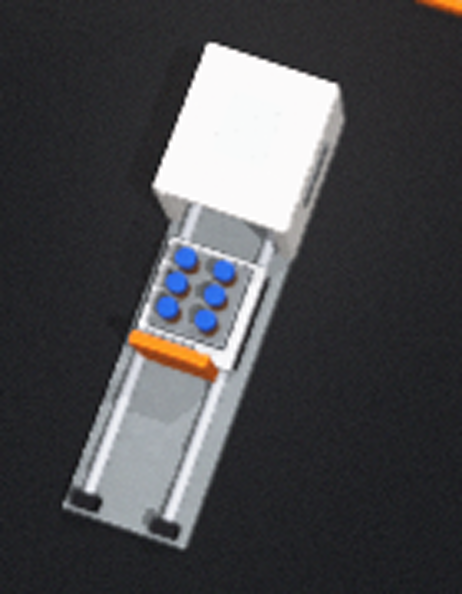

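Rail yaw is about -19.2°, and the plate has about 97 mm to go to home. Now I'll move behind it with the fingers shut.

Request:
play_rows(
  increments=[
    {"dx": 0.01,"dy": -0.0135,"jaw": 1},
    {"dx": 0.02,"dy": -0.0265,"wz": 0.049,"jaw": 1},
    {"dx": 0.02,"dy": -0.0265,"jaw": 1},
    {"dx": 0.02,"dy": -0.0265,"jaw": 1},
    {"dx": 0.02,"dy": -0.0265,"jaw": 1},
    {"dx": 0.02,"dy": -0.0265,"jaw": 1},
    {"dx": 0.025,"dy": -0.034,"jaw": 1},
    {"dx": 0.025,"dy": -0.034,"jaw": 1},
    {"dx": 0.025,"dy": -0.034,"jaw": 1},
    {"dx": 0.025,"dy": -0.034,"jaw": 1},
    {"dx": 0.02,"dy": -0.0265,"jaw": 1},
    {"dx": 0.01,"dy": -0.0125,"jaw": 1},
  ],
)

```text
invalid input
```

Request:
play_rows(
  increments=[
    {"dz": -0.01,"jaw": 1},
    {"dz": -0.02,"jaw": 1},
    {"dz": -0.03,"jaw": 1},
    {"dz": -0.03,"jaw": 1},
    {"dz": -0.03,"jaw": 1},
    {"dz": -0.025,"jaw": 1},
    {"dz": -0.015,"jaw": 1},
    {"dz": -0.009,"jaw": 1},
    {"jaw": 1},
    {"jaw": 1},
  ],
)

```text
invalid input
```

Run:
```python
from h import *
s=r.read_state(); print(s)
im=save("top","pics/top1.png"); cv2.imwrite("pics/c2.png",cv2.resize(im[130:310,180:320,::-1],None,fx=3.3,fy=3.3,interpolation=2))
save("wrist","pics/w1.png")
for n in("top","wrist"):
  for d in eyes.landmark_of("loaded_plate",n)[:1]: print(n,d["p"],d["pixel"],ray_z(n,*d["pixel"],.074))
```

```text
{'time': 0.4, 'joints': array([ 1.06598408e+00,  2.75990798e-01,  1.50507498e+00,  1.96563383e-05,
        1.36068985e+00, -1.20972820e-01]), 'qvel': array([-0.00136727, -0.00232837, -0.00252603,  0.00023517, -0.00064736,
       -0.00013357]), 'joint_efforts': array([-2.33931059e-03, -4.16175020e+01, -2.45744723e+01, -5.03111078e-04,
        3.39350125e-03, -4.71248811e-06]), 'tcp_pos': array([0.21529089, 0.53312793, 0.23120633]), 'tool_rot': array([-3.42285304e-05,  1.90745723e-01,  9.81639477e-01, -7.45739944e-05]), 'wrist_force': array([-0.3692718 ,  0.69521968, -0.45646699]), 'moment': array([-0.01369787,  0.00891289,  0.04219119]), 'grip_force': 0.0, 'width': 0.9989730558705135}
top 0.69 [236.8, 229.8] [0.51107033 0.19599541 0.074     ]
```

View pics/w1.png

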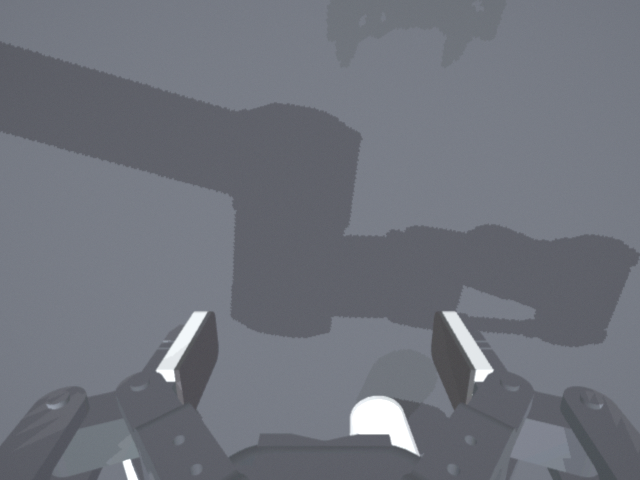

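View pics/c2.png

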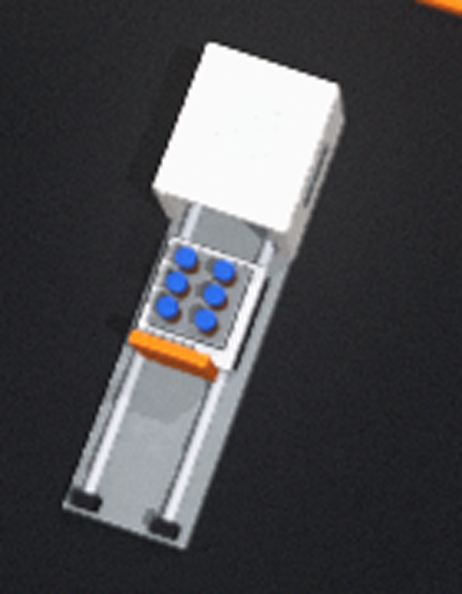

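Both moves were refused and nothing moved: the wrist view shows only bench and the carriage is unchanged. I'll retry with every field given.

Request:
play_rows(
  increments=[
    {"dx": 0.01,"dy": -0.0135,"dz": 0,"wx": 0,"wy": 0,"wz": 0,"jaw": 1},
    {"dx": 0.02,"dy": -0.0265,"dz": 0,"wx": 0,"wy": 0,"wz": 0.049,"jaw": 1},
    {"dx": 0.02,"dy": -0.0265,"dz": 0,"wx": 0,"wy": 0,"wz": 0,"jaw": 1},
    {"dx": 0.02,"dy": -0.0265,"dz": 0,"wx": 0,"wy": 0,"wz": 0,"jaw": 1},
    {"dx": 0.02,"dy": -0.0265,"dz": 0,"wx": 0,"wy": 0,"wz": 0,"jaw": 1},
    {"dx": 0.02,"dy": -0.0265,"dz": 0,"wx": 0,"wy": 0,"wz": 0,"jaw": 1},
    {"dx": 0.025,"dy": -0.033,"dz": 0,"wx": 0,"wy": 0,"wz": 0,"jaw": 1},
    {"dx": 0.025,"dy": -0.033,"dz": 0,"wx": 0,"wy": 0,"wz": 0,"jaw": 1},
    {"dx": 0.025,"dy": -0.033,"dz": 0,"wx": 0,"wy": 0,"wz": 0,"jaw": 1},
    {"dx": 0.025,"dy": -0.033,"dz": 0,"wx": 0,"wy": 0,"wz": 0,"jaw": 1},
    {"dx": 0.02,"dy": -0.0265,"dz": 0,"wx": 0,"wy": 0,"wz": 0,"jaw": 1},
    {"dx": 0.01,"dy": -0.0165,"dz": 0,"wx": 0,"wy": 0,"wz": 0,"jaw": 1},
  ],
)

```text
time: 1.6
tcp_pos: [0.4578, 0.2092, 0.2315]
tool_rot: [0.001, 0.168, 0.986, -0.0]
wrist_force: [0.6, 0.3, 0.4]
width: 0.002
grip_force: 0.0
```

Run:
```python
from h import *
save("wrist","pics/w2.png")
K,E,_=cam("wrist"); s=r.read_state(); print("cam",-E[:3,:3].T@E[:3,3],s["tcp_pos"])
for d in eyes.landmark_of("loaded_plate","wrist")[:2]: print(d["p"],d["pixel"],ray_z("wrist",*d["pixel"],.074))
q=s["tool_rot"]; print(np.degrees(2*np.arctan2(q[2],q[1])))
```

```text
cam [0.38019179 0.23530216 0.37348746] [0.4589014  0.20733988 0.2313884 ]
0.72 [267.8, 329.9] [0.50275202 0.1985106  0.074     ]
160.59511280946822
```

View pics/w2.png

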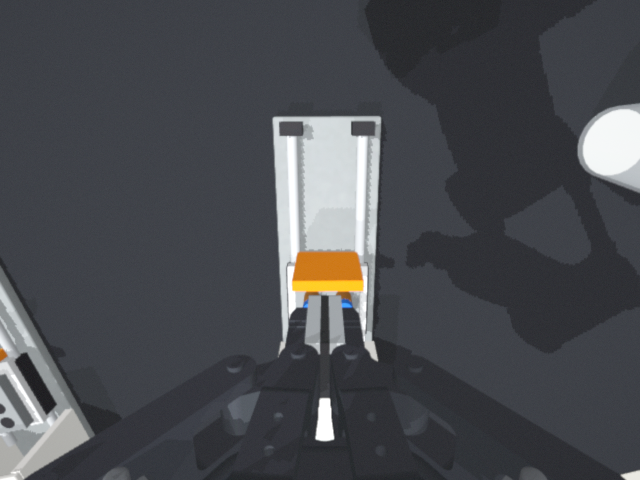

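The wrist view looks down on the orange plate (cols 293–362, row about 270), with the fingers at col 325, so they are nearly centred and behind it. The heading is also right, so I'll descend.

Request:
play_rows(
  increments=[
    {"dx": 0,"dy": 0.003,"dz": -0.01,"wx": 0,"wy": 0,"wz": 0,"jaw": 1},
    {"dx": 0,"dy": 0,"dz": -0.02,"wx": 0,"wy": 0,"wz": 0,"jaw": 1},
    {"dx": 0,"dy": 0,"dz": -0.03,"wx": 0,"wy": 0,"wz": 0,"jaw": 1},
    {"dx": 0,"dy": 0,"dz": -0.03,"wx": 0,"wy": 0,"wz": 0,"jaw": 1},
    {"dx": 0,"dy": 0,"dz": -0.03,"wx": 0,"wy": 0,"wz": 0,"jaw": 1},
    {"dx": 0,"dy": 0,"dz": -0.025,"wx": 0,"wy": 0,"wz": 0,"jaw": 1},
    {"dx": 0,"dy": 0,"dz": -0.015,"wx": 0,"wy": 0,"wz": 0,"jaw": 1},
    {"dx": 0,"dy": 0,"dz": -0.006,"wx": 0,"wy": 0,"wz": 0,"jaw": 1},
    {"dx": 0,"dy": 0,"dz": 0,"wx": 0,"wy": 0,"wz": 0,"jaw": 1},
    {"dx": 0,"dy": 0,"dz": 0,"wx": 0,"wy": 0,"wz": 0,"jaw": 1},
  ],
)

```text
time: 2.53
tcp_pos: [0.4551, 0.2162, 0.0655]
tool_rot: [0.0, 0.166, 0.986, 0.0]
wrist_force: [-0.4, 0.7, -0.5]
width: -0.001
grip_force: 0.0
```

Request:
play_rows(
  increments=[
    {"dx": 0.0038,"dy": -0.0013,"dz": 0,"wx": 0,"wy": 0,"wz": 0,"jaw": 1},
    {"dx": 0.0038,"dy": -0.0013,"dz": 0,"wx": 0,"wy": 0,"wz": 0,"jaw": 1},
    {"dx": 0.0038,"dy": -0.0013,"dz": 0,"wx": 0,"wy": 0,"wz": 0,"jaw": 1},
    {"dx": 0.0038,"dy": -0.0013,"dz": 0,"wx": 0,"wy": 0,"wz": 0,"jaw": 1},
    {"dx": 0.0038,"dy": -0.0013,"dz": 0,"wx": 0,"wy": 0,"wz": 0,"jaw": 1},
    {"dx": 0.0038,"dy": -0.0013,"dz": 0,"wx": 0,"wy": 0,"wz": 0,"jaw": 1},
  ],
)

```text
time: 3.03
tcp_pos: [0.4789, 0.2072, 0.0656]
tool_rot: [0.0, 0.167, 0.986, 0.0]
wrist_force: [0.2, 0.5, 1.0]
width: 0.001
grip_force: 0.0
```

Request:
play_rows(
  increments=[
    {"dx": 0.0028,"dy": -0.0013,"dz": 0,"wx": 0,"wy": 0,"wz": 0,"jaw": 1},
    {"dx": 0.0028,"dy": -0.0013,"dz": 0,"wx": 0,"wy": 0,"wz": 0,"jaw": 1},
    {"dx": 0.0028,"dy": -0.0013,"dz": 0,"wx": 0,"wy": 0,"wz": 0,"jaw": 1},
    {"dx": 0.0028,"dy": -0.001,"dz": 0,"wx": 0,"wy": 0,"wz": 0,"jaw": 1},
    {"dx": 0.0028,"dy": -0.001,"dz": 0,"wx": 0,"wy": 0,"wz": 0,"jaw": 1},
    {"dx": 0.0028,"dy": -0.001,"dz": 0,"wx": 0,"wy": 0,"wz": 0,"jaw": 1},
  ],
)

```text
time: 3.53
tcp_pos: [0.4951, 0.2004, 0.0653]
tool_rot: [-0.0, 0.167, 0.986, 0.0]
wrist_force: [-0.3, -0.2, 0.2]
width: 0.0
grip_force: 0.0
```

Request:
play_rows(
  increments=[
    {"dx": 0.0028,"dy": -0.001,"dz": 0,"wx": 0,"wy": 0,"wz": 0,"jaw": 1},
    {"dx": 0.0028,"dy": -0.001,"dz": 0,"wx": 0,"wy": 0,"wz": 0,"jaw": 1},
    {"dx": 0.0028,"dy": -0.001,"dz": 0,"wx": 0,"wy": 0,"wz": 0,"jaw": 1},
    {"dx": 0.0028,"dy": -0.001,"dz": 0,"wx": 0,"wy": 0,"wz": 0,"jaw": 1},
    {"dx": 0.0028,"dy": -0.001,"dz": 0,"wx": 0,"wy": 0,"wz": 0,"jaw": 1},
    {"dx": 0.0028,"dy": -0.001,"dz": 0,"wx": 0,"wy": 0,"wz": 0,"jaw": 1},
  ],
)

```text
time: 4.03
tcp_pos: [0.5068, 0.1963, 0.0652]
tool_rot: [-0.005, 0.167, 0.986, 0.001]
wrist_force: [-9.8, 6.2, 7.0]
width: -0.002
grip_force: 5.9
```

Contact: about 11 N at TCP (0.507, 0.196). I'll keep pushing.

Request:
play_rows(
  increments=[
    {"dx": 0.0028,"dy": -0.001,"dz": 0,"wx": 0,"wy": 0,"wz": 0,"jaw": 1},
    {"dx": 0.0028,"dy": -0.001,"dz": 0,"wx": 0,"wy": 0,"wz": 0,"jaw": 1},
    {"dx": 0.0028,"dy": -0.001,"dz": 0,"wx": 0,"wy": 0,"wz": 0,"jaw": 1},
    {"dx": 0.0028,"dy": -0.001,"dz": 0,"wx": 0,"wy": 0,"wz": 0,"jaw": 1},
  ],
)

```text
time: 4.37
tcp_pos: [0.5181, 0.1923, 0.0652]
tool_rot: [-0.005, 0.167, 0.986, 0.001]
wrist_force: [-10.0, 6.5, 6.8]
width: -0.002
grip_force: 5.7
```

Request:
play_rows(
  increments=[
    {"dx": 0.0028,"dy": -0.001,"dz": 0,"wx": 0,"wy": 0,"wz": 0,"jaw": 1},
    {"dx": 0.0028,"dy": -0.001,"dz": 0,"wx": 0,"wy": 0,"wz": 0,"jaw": 1},
    {"dx": 0.0028,"dy": -0.001,"dz": 0,"wx": 0,"wy": 0,"wz": 0,"jaw": 1},
    {"dx": 0.0028,"dy": -0.001,"dz": 0,"wx": 0,"wy": 0,"wz": 0,"jaw": 1},
  ],
)

```text
time: 4.7
tcp_pos: [0.5341, 0.1867, 0.0652]
tool_rot: [-0.0, 0.167, 0.986, 0.0]
wrist_force: [-0.9, 1.2, -0.8]
width: 0.001
grip_force: 0.8
```

It broke free. I'll run on, slowly enough to feel the stop.

Request:
play_rows(
  increments=[
    {"dx": 0.0038,"dy": -0.0013,"dz": 0,"wx": 0,"wy": 0,"wz": 0,"jaw": 1},
    {"dx": 0.0038,"dy": -0.0013,"dz": 0,"wx": 0,"wy": 0,"wz": 0,"jaw": 1},
    {"dx": 0.0038,"dy": -0.0013,"dz": 0,"wx": 0,"wy": 0,"wz": 0,"jaw": 1},
    {"dx": 0.0038,"dy": -0.0014,"dz": 0,"wx": 0,"wy": 0,"wz": 0,"jaw": 1},
    {"dx": 0.0038,"dy": -0.0013,"dz": 0,"wx": 0,"wy": 0,"wz": 0,"jaw": 1},
    {"dx": 0.0038,"dy": -0.0013,"dz": 0,"wx": 0,"wy": 0,"wz": 0,"jaw": 1},
    {"dx": 0.0038,"dy": -0.0013,"dz": 0,"wx": 0,"wy": 0,"wz": 0,"jaw": 1},
    {"dx": 0.0038,"dy": -0.0013,"dz": 0,"wx": 0,"wy": 0,"wz": 0,"jaw": 1},
    {"dx": 0.0038,"dy": -0.0013,"dz": 0,"wx": 0,"wy": 0,"wz": 0,"jaw": 1},
    {"dx": 0.0038,"dy": -0.0013,"dz": 0,"wx": 0,"wy": 0,"wz": 0,"jaw": 1},
  ],
)

```text
time: 5.53
tcp_pos: [0.5724, 0.1732, 0.0652]
tool_rot: [-0.0, 0.167, 0.986, -0.0]
wrist_force: [-0.9, 1.0, -1.0]
width: -0.0
grip_force: 0.8
```

Request:
play_rows(
  increments=[
    {"dx": 0.0028,"dy": -0.001,"dz": 0,"wx": 0,"wy": 0,"wz": 0,"jaw": 1},
    {"dx": 0.0028,"dy": -0.001,"dz": 0,"wx": 0,"wy": 0,"wz": 0,"jaw": 1},
    {"dx": 0.0028,"dy": -0.001,"dz": 0,"wx": 0,"wy": 0,"wz": 0,"jaw": 1},
    {"dx": 0.0028,"dy": -0.001,"dz": 0,"wx": 0,"wy": 0,"wz": 0,"jaw": 1},
  ],
)

```text
time: 5.87
tcp_pos: [0.5835, 0.1693, 0.0653]
tool_rot: [-0.0, 0.167, 0.986, 0.0]
wrist_force: [-1.1, 1.7, -1.8]
width: -0.003
grip_force: 0.8
```

u = 0.495, nearing home. From here I'll use 1–1.5 mm rows.

Request:
play_rows(
  increments=[
    {"dx": 0.0014,"dy": -0.0005,"dz": 0,"wx": 0,"wy": 0,"wz": 0,"jaw": 1},
    {"dx": 0.0014,"dy": -0.0005,"dz": 0,"wx": 0,"wy": 0,"wz": 0,"jaw": 1},
    {"dx": 0.0014,"dy": -0.0005,"dz": 0,"wx": 0,"wy": 0,"wz": 0,"jaw": 1},
    {"dx": 0.0014,"dy": -0.0005,"dz": 0,"wx": 0,"wy": 0,"wz": 0,"jaw": 1},
  ],
)

```text
time: 6.2
tcp_pos: [0.5885, 0.1675, 0.0653]
tool_rot: [-0.001, 0.167, 0.986, 0.0]
wrist_force: [-4.7, 3.3, 2.1]
width: 0.003
grip_force: 2.3
```

Request:
play_rows(
  increments=[
    {"dx": 0.0014,"dy": -0.0005,"dz": 0,"wx": 0,"wy": 0,"wz": 0,"jaw": 1},
    {"dx": 0.0014,"dy": -0.0005,"dz": 0,"wx": 0,"wy": 0,"wz": 0,"jaw": 1},
    {"dx": 0.0014,"dy": -0.0005,"dz": 0,"wx": 0,"wy": 0,"wz": 0,"jaw": 1},
    {"dx": 0.0014,"dy": -0.0005,"dz": 0,"wx": 0,"wy": 0,"wz": 0,"jaw": 1},
  ],
)

```text
time: 6.53
tcp_pos: [0.5885, 0.1675, 0.0654]
tool_rot: [-0.006, 0.167, 0.986, 0.001]
wrist_force: [-15.5, 7.9, 9.8]
width: -0.003
grip_force: 8.6
```

The TCP stopped moving while the force rose, at u = 0.5005 against the 0.502 predicted from the hood. I'll press a little more to confirm the stop, then back away.

Request:
play_rows(
  increments=[
    {"dx": 0.0014,"dy": -0.0005,"dz": 0,"wx": 0,"wy": 0,"wz": 0,"jaw": 1},
    {"dx": 0.0014,"dy": -0.0005,"dz": 0,"wx": 0,"wy": 0,"wz": 0,"jaw": 1},
    {"dx": 0,"dy": 0,"dz": 0,"wx": 0,"wy": 0,"wz": 0,"jaw": 1},
  ],
)

```text
time: 6.78
tcp_pos: [0.5884, 0.1675, 0.0654]
tool_rot: [-0.009, 0.167, 0.986, 0.001]
wrist_force: [-18.9, 9.3, 12.5]
width: -0.003
grip_force: 10.3
```

Request:
play_rows(
  increments=[
    {"dx": -0.0057,"dy": 0.002,"dz": 0,"wx": 0,"wy": 0,"wz": 0,"jaw": 1},
    {"dx": -0.0095,"dy": 0.0033,"dz": 0,"wx": 0,"wy": 0,"wz": 0,"jaw": 1},
    {"dx": -0.0142,"dy": 0.005,"dz": 0,"wx": 0,"wy": 0,"wz": 0,"jaw": 1},
    {"dx": -0.019,"dy": 0.0066,"dz": 0,"wx": 0,"wy": 0,"wz": 0,"jaw": 1},
    {"dx": -0.019,"dy": 0.0066,"dz": 0.01,"wx": 0,"wy": 0,"wz": 0,"jaw": 1},
    {"dx": -0.01,"dy": 0.0033,"dz": 0.03,"wx": 0,"wy": 0,"wz": 0,"jaw": 1},
    {"dx": -0.01,"dy": 0.0033,"dz": 0.035,"wx": 0,"wy": 0,"wz": 0,"jaw": 1},
    {"dx": -0.01,"dy": 0.0033,"dz": 0.035,"wx": 0,"wy": 0,"wz": 0,"jaw": 1},
    {"dx": -0.01,"dy": 0.0033,"dz": 0.03,"wx": 0,"wy": 0,"wz": 0,"jaw": 1},
    {"dx": 0,"dy": 0,"dz": 0.01,"wx": 0,"wy": 0,"wz": 0,"jaw": 1},
    {"dx": 0,"dy": 0,"dz": 0,"wx": 0,"wy": 0,"wz": 0,"jaw": 1},
    {"dx": 0,"dy": 0,"dz": 0,"wx": 0,"wy": 0,"wz": 0,"jaw": 1},
  ],
)

```text
time: 7.78
tcp_pos: [0.4905, 0.2008, 0.2154]
tool_rot: [0.001, 0.167, 0.986, 0.0]
wrist_force: [0.2, -0.3, 0.1]
width: 0.004
grip_force: 0.0
```

Run:
```python
from h import *
im=save("scene","pics/s2.png"); t=save("top","pics/t2.png")
cv2.imwrite("pics/c3.png",cv2.resize(im[180:350,200:540,::-1],None,fx=2.3,fy=2.3,interpolation=2))
for n in("top","scene"):
  for k in("loaded_plate","empty_plate","beaker"):
    for d in eyes.landmark_of(k,n)[:1]: print(n,k,d["p"],ray_z(n,*d["pixel"],0 if k=="beaker" else .074).round(3))
```

```text
top loaded_plate 0.58 [0.594 0.157 0.074]
top empty_plate 0.74 [ 0.49  -0.215  0.074]
top beaker 0.83 [0.505 0.483 0.   ]
scene loaded_plate 0.47 [0.592 0.164 0.074]
scene empty_plate 0.57 [ 0.502 -0.206  0.074]
scene beaker 0.82 [0.493 0.484 0.   ]
```

View pics/c3.png

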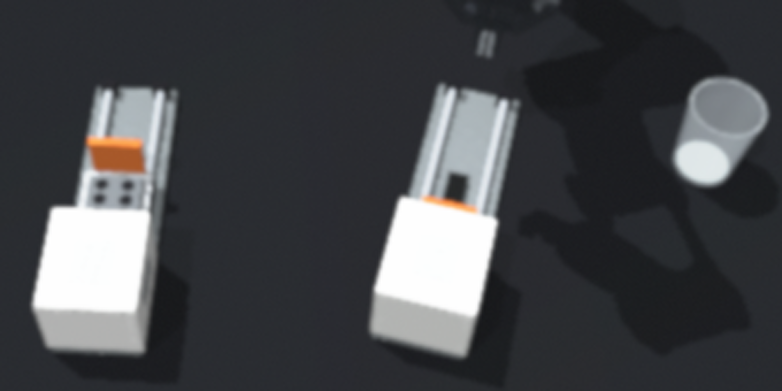

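The orange plate sits right at the hood (crop about (450, 203)). The empty carriage and the beaker are where they were, and the gripper is clear. The carriage stood still under 21 N, above the 16 N seizure limit, so it was against the stop.

```bash
python3 -c "
from rig import r
print(r.hand_in())"
```

```text
the job is handed in; nothing more can be done
None
```

The loaded carriage broke free and was pushed home against its stop (it held still under about 21 N); the arm backed clear, the empty carriage and beaker were left untouched, and the job was handed in about 8 s into the 29 s limit.

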